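Seat the keyed insert in the block heater and load the tube

TASK

Fit the metal tube insert into the round well of the block heater: set it in the well, then turn and shuffle it with a light hand, never forcing it down, until its three lugs drop into the slots and its flange lies flush on the well. Then stand the teal-capped sample tube upright in the insert's hole, right down to the bottom, and let go. Leave the other things on the bench where they are.

Things in the scene. Friction and masses are not known exactly. Their poses are not given: they have to be found in the camera images.
- heater: block heater, fixed: light grey housing 130 x 130 x 60 mm high with a dark sloping console 37 mm deep on its front (-x side). Origin on the bench under the centre of the round opening in its top; z up. In that opening (92 mm) floats an aluminium well block, 84 mm across, top flush with the housing, clamped hard where it was last left: it does not give in work.
- well_mouth (a point): nominal centre of the well, level with the heater's top, heater's axes. The true centre of the well lies up to 3 mm off this point in x and in y, and its slots are turned up to 0.6 rad either way (at zero turn one slot points to the heater's +x, the others 120 degrees from it).
- insert_grip (a point): point to grip the insert: on its axis, 54 mm above its underside, in the head (22 mm above the flange, 12 mm below the top). The head has flat sides, 52 mm along the insert's x, 48 mm along its y, rounded corners. A red dot on the flange stands over each lug.
- insert_flange (a point): centre of the underside of the insert's flange, 26 mm above the insert's underside. With the lugs lying on the ledge it is 10 mm above the heater's top; with the lugs in the slots it comes down flush with the heater's top.
- insert_hole (a point): centre of the bottom of the insert's tube hole (32 mm above the insert's underside). The hole is round, 37 mm across, 34 mm deep, bevelled to 41 mm at its mouth in the head's top.
- tube_center (a point): the sample tube: clear, standing upright on the bench, 94 mm high, flat-bottomed, body 34 mm across, teal screw cap 41 mm across on its top 19 mm; 0.06 kg. The point is its centre, 47 mm above its foot.
- tube_foot (a point): centre of the underside of the sample tube. Its axes are the tube's, z up.
- wash_bottle_mid (a point): white plastic bottle, 81 mm across, 189 mm high; bystander, centre.
- bottle_a_mid (a point): small white bottle, 50 mm across, 100 mm high; bystander, centre.
- bottle_b_mid (a point): another small white bottle, 50 mm across, 100 mm high; bystander, centre.
- beaker_mid (a point): glass beaker, 88 mm across, 100 mm high; bystander, centre.
- tape_mid (a point): roll of brown tape lying flat, 84 mm across, 18 mm high; bystander, centre.
- insert: the metal insert, loose, about 0.3 kg, 66 mm high, upright on the bench; origin at the centre of its underside, z its axis. Upwards: pilot 40 mm across, 26 mm high (lowest 4 mm tapered to 34 mm), with three lugs at 120 degrees, 8 mm wide, reaching 28 mm from the axis, at 8 to 18 mm height, one along +x; flange 74 mm across at 26 to 32 mm; head at 32 to 66 mm.
- well_ledge (a point): nominal centre of the well's ledge, 8 mm below its top. Above it a loose round pocket 66 mm across; in the ledge's middle a bore 44 mm across going 23 mm further down, with three slots at 120 degrees, 11 mm wide, 13 mm deep, reaching out to the pocket's wall.
- tube: the same sample tube, origin at its foot.
Things that resemble listed ones, but are neither listed nor needed, are in the scene too. What is shaped like the tube but orange, pink or purple is not meant.

How it is judged:
On the way, in this order (a step that is already met when the one before it is completed fails the run):
1. the insert is fully home in the well: flange flush, upright (z of insert_flange in the frame of well_mouth below 0.002 m and horizontal distance between insert_flange and well_mouth below 0.009 m and angle between insert's own z axis and vertical below 0.05 rad), for 0.2 s.
2. the tube stands in the insert's hole, down at its bottom (z of tube_foot in the frame of insert_hole below 0.004 m and horizontal distance between tube_foot and insert_hole below 0.005 m), for 0.2 s.
At the end, for the whole second after the job is handed in: The insert is home in the well (flange within 2 mm of the heater's top, within 9 mm of the nominal centre, upright within 3 degrees), the tube stands in its hole (foot within 4 mm of the bottom and 5 mm of the axis, upright within 6 degrees), and both are at rest (all of step 1 and all of step 2 and angle between tube_foot's own z axis and vertical below 0.1 rad and linear speed of each of insert, tube below 0.02 m/s); the robot touches nothing.
It fails at once if the insert is forced: pressed on the heater or its well with more than 50 N (contact force between insert and heater above 50 N).
It fails at once if the tube is forced: pressed on the insert with more than 50 N (contact force between tube and insert above 50 N).
It fails at once if the tube is tipped over (angle between tube_foot's own z axis and vertical above 1 rad).
It fails at once if a bystander is moved more than 30 mm (distance of any of wash_bottle_mid, bottle_a_mid, bottle_b_mid, beaker_mid, tape_mid from where it was at the start of the episode above 0.03 m).
It also fails if it takes over 72 s, if anything falls off the work surface, if the arm or the gripper's body presses on something with over 40 N, if the wrist force passes 120 N, or if a joint passes its speed limit or range.

ROBOT

A 6-joint arm with a two-finger parallel gripper is mounted at the origin on a cart in front of the work surface, level with it; the furniture and walls round the work are solid. World frame = base frame: x ahead of the robot, y to its left, z up, the work surface at z = 0. Lengths are in m, angles in rad, forces in N, time in s.
With the tool pointing down it reaches from about 0.3 to 0.775 m from the base axis. Payload 14.6 kg.
Tool frame: the origin (TCP) lies at the very end of the fingers, on their centre line; the grasp point (between the pads) lies ctrl.tcp_to_grasp behind it (ctrl.tcp_to_grasp is the distance from the TCP to the grasp point, in m); x points along the fingers, y is the direction in which the jaws open and shut, and the axes are right-handed (so a half turn about x gives the same grasp; the last joint's range is limited). The gripper opens to 94 mm and grips with 3 to 60 N. Pads are 16 mm wide; open, the fingers measure 119 mm over their backs; the gripper's body (75 mm by 177 mm) begins 78 mm behind the grasp point.
Start: joints at [-1.364, 0.3, 1.521, -0, 1.321, -0.067], TCP at [0.149, -0.53, 0.205] pointing down, gripper open.
Joint ranges: [-3.03, 3.03], [-0.79, 2.21], [0.23, 2.52], [-1.04, 4.18], [0, 3.07], [-2.55, 2.55]. Speed limits (rad/s): [2.22, 2.22, 2.57, 3.14, 3.14, 3.14].

INTERFACE

Orientations are given as [roll, pitch, yaw] about the fixed x, y, z axes, in that order (R = Rz(yaw) Ry(pitch) Rx(roll)).
In Python, from station import ctrl gives the robot as it stands.
- The arm moves only by the tool play_rows, never from a script. Its argument "increments" is a list that holds one entry, the list of rows, each a list of 5 numbers: the closure in counts, from 0 (fully open) to 255 (shut), then the shift along the tool's x, y, z in cm, then the turn about the tool's x in degrees. A call has 1 to 12 rows; each row shifts and turns the commanded pose from where the row before left it, along the tool's axes as they then stand; what a row does not reach is not made up. A row lasts 1/12 s, in which the tool goes at most 41.7 mm and 7.16 degrees, less where a joint would pass 70% of its speed; a pose out of reach is approached as far as the arm can. A call is refused whole if a number of a shift passes 4.17 or a number of a turn 7.16, either way. A call with a gripper value outside its range is refused whole. The fingers move at their own pace and stop on an object; "newtons" is the grip in N (left out, the last holds). Time passes only in rows, so rows that do not move let the fingers close. It gives the time, the measured TCP pose, the force and the opening at its end, in the units of the state.
- ctrl.get_obs(): the state, without advancing time (a new reading comes with each control period).
- ctrl.camera(name): name is "side" or "top" or "wrist"; returns the picture (480x640x3 uint8, red, green, blue); there is no depth.
- ctrl.calibration(name): a dict with "fx", "fy", "cx", "cy" (pixels), "rvec" (rotation vector, rad) and "tvec" (3), from world to camera coordinates, as OpenCV has them; the wrist camera has in their place "T_tool_cam" (4x4, takes a point from camera to tool coordinates, whose origin is the TCP and whose axes are the tool frame's). Camera axes: x right, y down, z forward; pixel columns grow to the right and rows downward; lengths in m; the calibration is good to about 2 mm. A picture is of the moment at which its call begins: read the wrist's pose just before it. calibration takes no time and is no camera call.
- ctrl.hand_in(): hands the job in, once; it reports no verdict.
The state is a dict: "time_s": time; "qpos": joint angles; "joint_vel": joint speeds; "tau": joint torques, N m; "ee_pos": TCP position; "eef_rot": TCP orientation; "force": force on the tool from outside, world axes, zero at the start; "moment": the same for the moment, N m; "grip_width": finger opening in m.
Only numpy, scipy, OpenCV 4.12 (cv2) and the standard library are available. Lean on these libraries where they do the work, as an engineer would, in place of code of your own. Each camera call takes 0.05 s, during which the arm holds its last target.

## Working session

There is one attempt and no reset: what is moved stays moved. The work goes in short steps, Python scripts to look and compute and a tool call to move; the robot and the scene stay as the last step left them, time stands still between calls to the robot, and variables do not carry over. Pictures are saved under pics/ and viewed, and the job is handed in when it is done.

Besides the shell and the picture viewer there is one more tool, called after "Call:" as name([rows], argument=value, ...), one row to a line, values as JSON. play_rows: Moves the arm, as the interface text tells. Its arguments: {"type":"object","properties":{"increments":{"type":"array"},"newtons":{"type":"number"}},"required":["increments"]}

```bash
mkdir -p pics; ls; python3 - <<'E'
from station import ctrl
import cv2
print(ctrl.get_obs(), ctrl.tcp_to_grasp)
for n in ("side","top","wrist"):
    im=ctrl.camera(n); cv2.imwrite(f"pics/{n}0.png",im[:,:,::-1]); print(n,ctrl.calibration(n))
E
```

```text
pics
{'time_s': 0.0, 'qpos': array([-1.36361775e+00,  3.00495661e-01,  1.52163761e+00,  1.82657434e-05,
        1.32068410e+00, -6.66497153e-02]), 'joint_vel': array([-4.90836328e-05, -8.84840705e-04,  9.24536183e-04, -2.26556325e-03,
       -6.76496398e-04,  8.30905486e-04]), 'tau': array([ 2.09282807e-04, -5.31808734e+01, -3.52735376e+01,  7.07540126e-02,
        2.43670604e-02, -1.27353223e-04]), 'ee_pos': array([ 0.14864767, -0.52923808,  0.20484895]), 'eef_rot': array([-1.65189076,  1.56957149,  1.76352565]), 'force': array([-0.73478182,  0.02810604, -0.29867805]), 'moment': array([ 0.01629084, -0.04450577, -0.00444327]), 'grip_width': 0.09381920621300854} 0.0188
side {'fx': 623.5351342610401, 'fy': 623.5351342610401, 'cx': 326.77313277504015, 'cy': 246.03747540816843, 'rvec': array([ 0.11950271, -2.81252749,  1.28059359]), 'tvec': array([ 0.54281759, -0.00486355,  1.55240229])}
top {'fx': 541.587618295009, 'fy': 541.587618295009, 'cx': 313.69692498614216, 'cy': 241.48004178658408, 'rvec': array([ 2.07881552, -2.14925063,  0.21721976]), 'tvec': array([0.11379951, 0.51718419, 1.50203089])}
wrist {'fx': 339.7149232694053, 'fy': 339.7149232694053, 'cx': 314.88242778117734, 'cy': 235.6853145960282, 'T_tool_cam': array([[ 1.89395743e-04, -2.40225183e-01,  9.70717171e-01,
        -1.79340327e-01],
       [ 9.99999979e-01, -2.65301625e-05, -2.01674553e-04,
        -4.17129005e-04],
       [ 7.42005907e-05,  9.70717189e-01,  2.40225173e-01,
        -6.80548699e-02],
       [ 0.00000000e+00,  0.00000000e+00,  0.00000000e+00,
         1.00000000e+00]])}
```

View pics/top0.png

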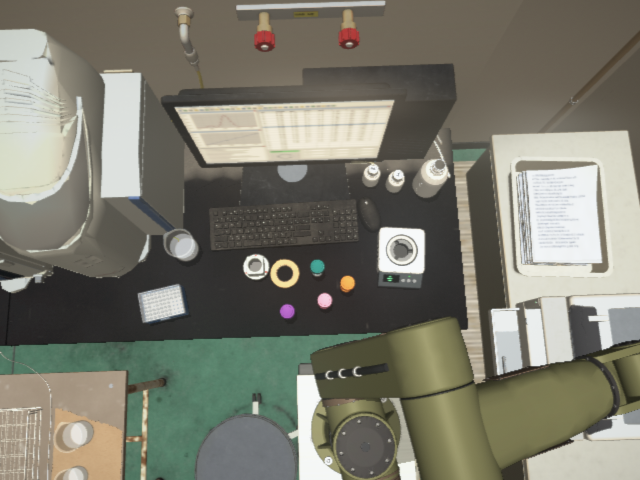

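View pics/side0.png

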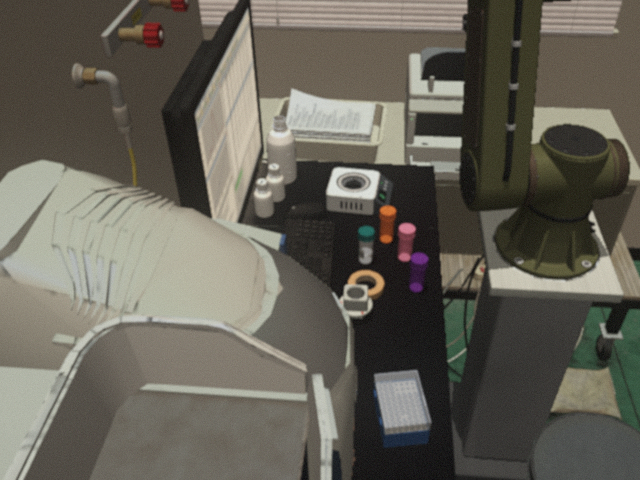

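View pics/wrist0.png

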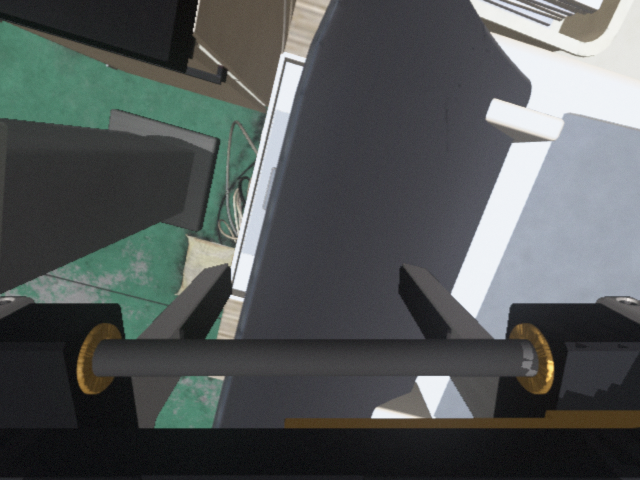

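```bash
cat > h.py <<'E'
import numpy as np, cv2
from scipy.spatial.transform import Rotation as Ro
from station import ctrl
def ext(n,obs=None):
    c=ctrl.calibration(n); K=np.array([[c['fx'],0,c['cx']],[0,c['fy'],c['cy']],[0,0,1]])
    if n=='wrist':
        T=np.eye(4); T[:3,:3]=Ro.from_euler('xyz',obs['eef_rot']).as_matrix(); T[:3,3]=obs['ee_pos']
        W=T@c['T_tool_cam']; M=np.linalg.inv(W); return K,M[:3,:3],M[:3,3]
    return K,Ro.from_rotvec(c['rvec']).as_matrix(),c['tvec']
def pix2plane(n,uv,z,obs=None):
    K,R,t=ext(n,obs); uv=np.atleast_2d(np.asarray(uv,float))
    d=(R.T@np.linalg.inv(K)@np.c_[uv,np.ones(len(uv))].T).T; o=-R.T@t
    return o+d*((z-o[2])/d[:,2])[:,None]
def proj(n,P,obs=None):
    K,R,t=ext(n,obs); p=(K@(R@np.atleast_2d(P).T+t[:,None])).T; return p[:,:2]/p[:,2:]
def snap(n,name):
    o=ctrl.get_obs(); im=ctrl.camera(n)[:,:,::-1].copy(); cv2.imwrite(f'pics/{name}.png',im); return o,im
E
python3 - <<'E'
from h import *
print(-ext('top')[1].T@ext('top')[2],-ext('side')[1].T@ext('side')[2])
for nm,uv,z in [('heater',(402,250),.06),('insert',(257,266),.066),('tube',(317,267),.094),('orange',(347,283),.094),('pink',(324,300),.094),('purple',(287,312),.094),('tape',(285,273),.018),('edge',(462,325),0),('beaker',(180,246),.1),('kb',(215,247),.02),('mon',(205,162),0.1),('bA',(371,170),.1),('bB',(396,177),.1)]:
    print(nm,pix2plane('top',uv,z).round(3))
im=cv2.imread('pics/top0.png'); cv2.imwrite('pics/tc.png',cv2.resize(im[215:330,235:440],None,fx=3.9,fy=3.9,interpolation=cv2.INTER_CUBIC))
im=cv2.imread('pics/side0.png'); cv2.imwrite('pics/sc.png',cv2.resize(im[150:330,320:450],None,fx=3.3,fy=3.3,interpolation=cv2.INTER_CUBIC))
E
```

```text
[0.20568311 0.1029131  1.57595367] [0.42159397 1.21784562 1.02163497]
heater [[ 0.486 -0.154  0.06 ]]
insert [[0.453 0.259 0.066]]
tube [[0.44  0.09  0.094]]
orange [[0.393 0.009 0.094]]
pink [[0.348 0.074 0.094]]
purple [[0.319 0.176 0.094]]
tape [[0.437 0.183 0.018]]
edge [[ 0.272 -0.322  0.   ]]
beaker [[0.511 0.469 0.1  ]]
kb [[0.521 0.386 0.02 ]]
mon [[0.754 0.401 0.1  ]]
bA [[ 0.714 -0.074  0.1  ]]
bB [[ 0.691 -0.144  0.1  ]]
```

View pics/tc.png

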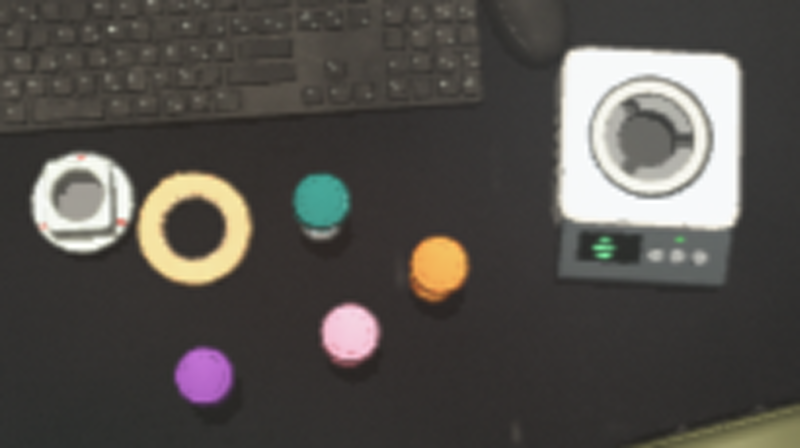

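View pics/sc.png

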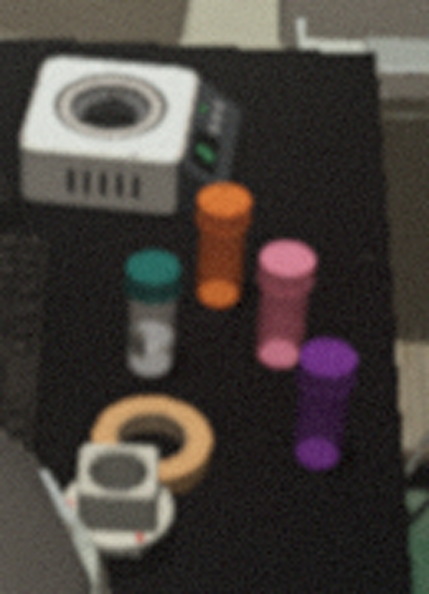

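```bash
cat >> h.py <<'E'
def Rt(o): return Ro.from_euler('xyz',o['eef_rot']).as_matrix()
def yaw(o):
    y=Rt(o)[:,1]; return np.degrees(np.arctan2(y[1],y[0]))   # heading of tool y axis
def go(P,yawdeg=None):
    o=ctrl.get_obs(); d=Rt(o).T@(np.array(P)-o['ee_pos'])*100
    t=0
    if yawdeg is not None: t=-(yawdeg-yaw(o)); t=(t+180)%360-180   # +turn about tool x(down) lowers heading
    print('t',round(o['time_s'],2),'pos',o['ee_pos'].round(4),'yaw',round(yaw(o),2),'shift cm',d.round(2),'turn deg',round(t,2),'q',o['qpos'].round(2),'f',o['force'].round(1),'w',round(o['grip_width'],4))
E
python3 - <<'E'
from h import *
o=ctrl.get_obs(); print(Rt(o).round(3)); go([.486,-.154,.15])
E
```

```text
[[-0.     0.27  -0.963]
 [ 0.001 -0.963 -0.27 ]
 [-1.    -0.001 -0.   ]]
t 0.15 pos [ 0.1487 -0.5293  0.2051] yaw -74.31 shift cm [  5.53 -27.01 -42.63] turn deg 0 q [-1.36  0.3   1.52 -0.    1.32 -0.07] f [ 0.2 -0.1  0. ] w 0.0939
```

Call:
play_rows([
  [[0,0.45,-2.25,-3.2,0],[0,0.45,-2.25,-3.2,0],[0,0.45,-2.25,-3.2,0],[0,0.45,-2.25,-3.2,0],[0,0.45,-2.25,-3.2,0],[0,0.45,-2.25,-3.2,0],[0,0.45,-2.25,-3.2,0],[0,0.45,-2.25,-3.2,0],[0,0.45,-2.25,-3.2,0],[0,0.45,-2.25,-3.2,0],[0,0.45,-2.25,-3.2,0],[0,0.45,-2.25,-3.2,0]],
])

```text
time_s: 1.15
ee_pos: [0.4462, -0.1639, 0.1513]
eef_rot: [2.455, 1.571, -0.412]
force: [-0.2, -0.6, -0.5]
grip_width: 0.0944
```

Call:
play_rows([
  [[0,0,0,0,0],[0,0,0,0,0]],
])

```text
time_s: 1.32
ee_pos: [0.4459, -0.1643, 0.151]
eef_rot: [-0.651, 1.57, 2.767]
force: [0.4, 0.4, 0.1]
grip_width: 0.0938
```

```bash
python3 - <<'E'
from h import *
go([.486,-.154,.15])
o,im=snap('wrist','w1'); o,im=snap('top','t1')
cv2.imwrite('pics/t1c.png',cv2.resize(im[215:330,235:440],None,fx=3.9,fy=3.9,interpolation=cv2.INTER_CUBIC))
E
```

```text
t 1.32 pos [ 0.4459 -0.1643  0.151 ] yaw -74.12 shift cm [ 0.09  0.11 -4.14] turn deg 0 q [-0.43  0.19  1.79 -0.    1.16  0.86] f [0.4 0.4 0.1] w 0.0938
```

View pics/w1.png

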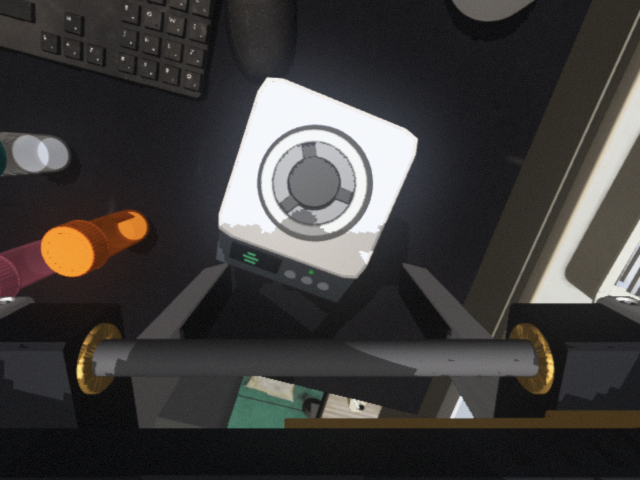

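The wrist picture shows the heater at about (318,180), with its well at (315,182) and the slots pointing up, right-down and left-down. I'll zoom in to measure it.

```bash
python3 - <<'E'
import cv2
im=cv2.imread('pics/w1.png'); cv2.imwrite('pics/w1c.png',cv2.resize(im[115:250,240:390],None,fx=4.4,fy=4.4,interpolation=cv2.INTER_CUBIC))
E
```

```text
(no output)
```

View pics/w1c.png

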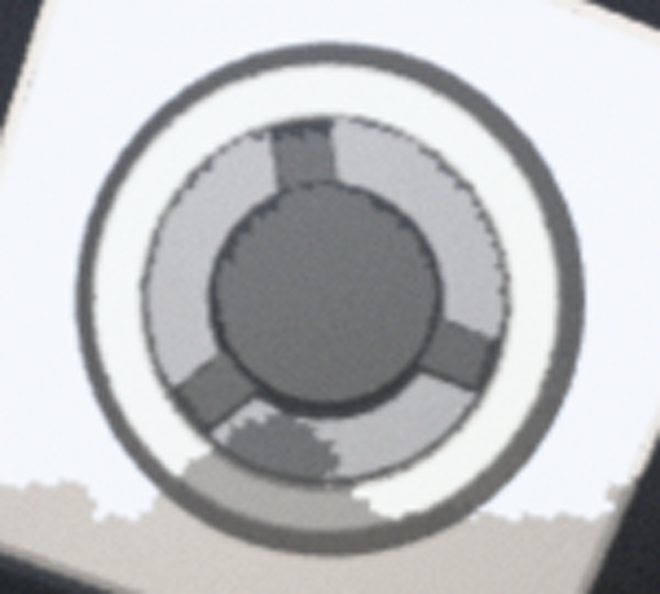

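```bash
cat >> h.py <<'E'
def rect(im,n,z,c,half,ppm,obs=None):
    """metric patch: rows = +x down->up, cols = +y right->left ; ppm px per mm"""
    N=int(2*half*ppm)
    g=(np.arange(N)-N/2+.5)/ppm/1000
    X=c[0]-g[:,None]+0*g; Y=c[1]-g[None,:]+0*g[:,None]
    uv=proj(n,np.c_[X.ravel(),Y.ravel(),np.full(N*N,z)],obs).astype(np.float32)
    return cv2.remap(im,uv[:,0].reshape(N,N),uv[:,1].reshape(N,N),cv2.INTER_CUBIC)
E
python3 - <<'E'
from h import *
o=ctrl.get_obs(); im=cv2.imread('pics/w1.png')
def w(pts,z):
    return pix2plane('wrist',np.array(pts)/4.4+[240,115],z,o)
for nm,p,z in [('opening',[(77,298),(584,298),(330,42),(330,555)],.06),('block',[(94,297),(560,297),(327,65),(327,530)],.06),('pocket',[(142,299),(508,299),(325,115),(325,484)],.06),('bore',[(211,297),(440,297),(325,183),(325,410)],.052)]:
    q=w(p,z); print(nm,'c',((q[0]+q[1])/2).round(4)[:2],((q[2]+q[3])/2).round(4)[:2],'d',np.linalg.norm(q[0]-q[1]).round(4),np.linalg.norm(q[2]-q[3]).round(4))
c=w([(325,297)],.06)[0]
cb=w([(325.5,297)],.052)[0]
g=cv2.cvtColor(im,cv2.COLOR_BGR2GRAY)
P=rect(g,'wrist',.052,cb,45,4,o); cv2.imwrite('pics/r1.png',P*1)
th=np.radians(np.arange(-180,180,.5))
prof=np.zeros(len(th))
for r in (.025,.027,.029):
    uv=proj('wrist',np.c_[cb[0]+r*np.cos(th),cb[1]+r*np.sin(th),np.full(len(th),.052)],o).astype(np.float32)
    prof+=cv2.remap(g,uv[:,0:1],uv[:,1:],cv2.INTER_LINEAR)[:,0]/3.
m=prof<155; e=np.flatnonzero(np.diff(m.astype(int)))
print([(np.degrees(th[i]).round(1),int(m[i+1])) for i in e])
# heater edges: housing outline via threshold
hs=[(285+0,83),(0,0)]
E
```

```text
opening c [ 0.4875 -0.1538] [ 0.4856 -0.1543] d 0.0911 0.0916
block c [ 0.4875 -0.1532] [ 0.4859 -0.1536] d 0.0837 0.0829
pocket c [ 0.487  -0.1529] [ 0.486  -0.1532] d 0.0657 0.0658
bore c [ 0.4867 -0.1531] [ 0.4864 -0.1531] d 0.0423 0.0416
[(np.float64(-163.5), 0), (np.float64(-110.5), 1), (np.float64(-85.5), 0), (np.float64(13.0), 1), (np.float64(37.0), 0), (np.float64(132.5), 1), (np.float64(157.5), 0), (np.float64(162.5), 1)]
```

View pics/r1.png

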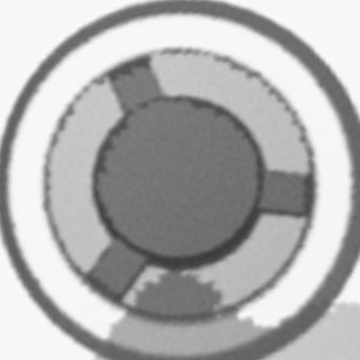

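```bash
python3 - <<'E'
from h import *
go([.413,.259,.15],-88)
E
```

```text
t 1.42 pos [ 0.445  -0.1661  0.1513] yaw -74.31 shift cm [  0.14 -41.79  -8.41] turn deg 13.69 q [-0.43  0.19  1.79 -0.    1.16  0.86] f [-0.2 -0.4  0.2] w 0.0942
```

Call:
play_rows([
  [[0,0,-3.8,-0.76,0],[0,0,-3.8,-0.76,0],[0,0,-3.8,-0.76,0],[0,0,-3.8,-0.76,0],[0,0,-3.8,-0.76,0],[0,0,-3.8,-0.76,0],[0,0,-3.8,-0.76,0],[0,0,-3.8,-0.76,0],[0,0,-3.8,-0.76,0],[0,0,-3.8,-0.76,0],[0,0,-3.8,-0.76,0]],
])

```text
time_s: 2.33
ee_pos: [0.413, 0.2599, 0.1518]
eef_rot: [-3.102, 1.57, 0.312]
force: [0.9, -0.0, 0.6]
grip_width: 0.0941
```

Call:
play_rows([
  [[0,0,0,0,7],[0,0,0,0,7],[0,0,0,0,0],[0,0,0,0,0]],
])

```text
time_s: 2.67
ee_pos: [0.4133, 0.2583, 0.1516]
eef_rot: [-2.972, 1.571, 0.201]
force: [0.3, -1.0, 0.0]
grip_width: 0.0936
```

```bash
python3 - <<'E'
from h import *
go([.413,.259,.15],-88)
o,im=snap('wrist','w2')
u=proj('wrist',[[.453,.259,.05]],o)[0].astype(int); print(u)
y0=max(0,u[1]-75); x0=u[0]-85
cv2.imwrite('pics/w2c.png',cv2.resize(im[y0:y0+140,x0:x0+170],None,fx=4.2,fy=4.2,interpolation=cv2.INTER_CUBIC)); print(x0,y0)
E
```

```text
t 2.67 pos [0.4133 0.2583 0.1516] yaw -88.19 shift cm [ 0.16 -0.07  0.03] turn deg -0.19 q [ 0.48  0.21  1.76 -0.    1.17  2.02] f [ 0.3 -1.   0. ] w 0.0936
[315 187]
230 112
```

View pics/w2c.png

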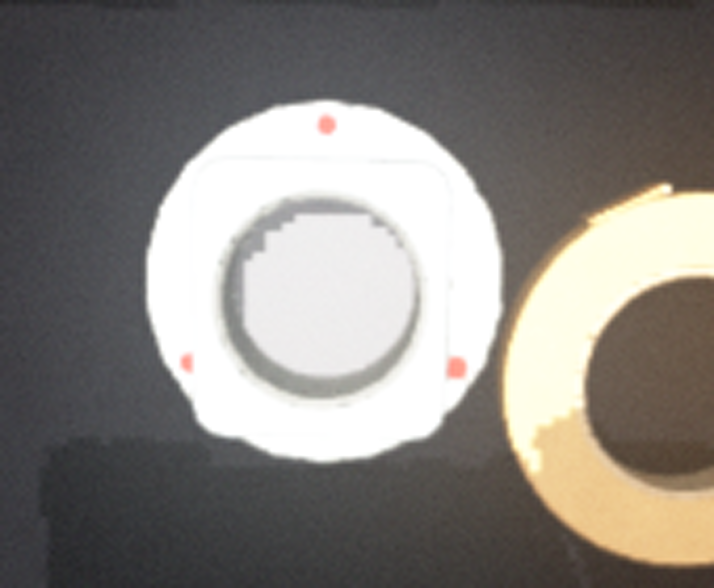

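View pics/w2.png

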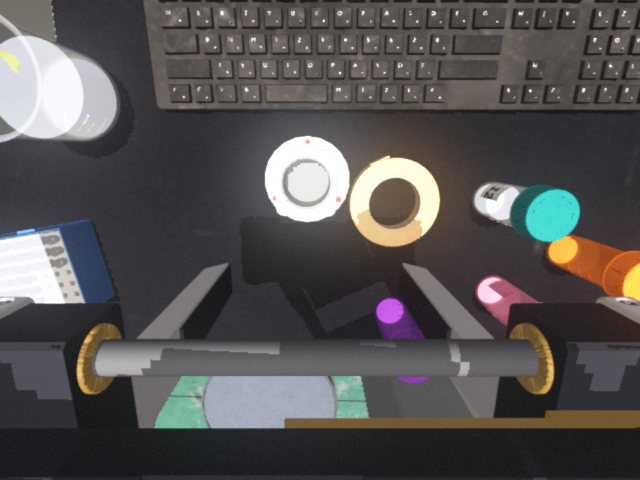

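```bash
python3 - <<'E'
from h import *
o=ctrl.get_obs()
def w(p,z): return pix2plane('wrist',np.array(p,float)/4.2+[230,112],z,o)
q=w([(192,290),(450,290),(320,158),(320,434)],.066); print('head',q.round(4)[:,:2],np.linalg.norm(q[0]-q[1]),np.linalg.norm(q[2]-q[3]))
q=w([(220,300),(421,300),(320,193),(320,407)],.066); print('mouth',((q[0]+q[1])/2)[:2].round(4),((q[2]+q[3])/2)[:2].round(4),np.linalg.norm(q[0]-q[1]),np.linalg.norm(q[2]-q[3]))
q=w([(146,280),(503,280)],.032); print('flange y',((q[0]+q[1])/2)[:2],np.linalg.norm(q[0]-q[1]))
q=w([(326,125),(456,367),(187,362)],.032);print('dots',q[:,:2].round(4))
e=w([(205,157.5),(435,160.5)],.066); d=e[1]-e[0]; print('edge heading+90',np.degrees(np.arctan2(d[1],d[0]))+90)
c=np.array([.4527,.2585])
for k in q: print(np.degrees(np.arctan2(k[1]-c[1],k[0]-c[0])),np.hypot(*(k[:2]-c)))
E
```

```text
head [[0.4582 0.2901]
 [0.4598 0.2427]
 [0.4825 0.2672]
 [0.4321 0.2659]] 0.04746685842145205 0.050435460027612476
mouth [0.4572 0.2665] [0.4568 0.2666] 0.03704174287538245 0.0391497411986059
flange y [0.45822986 0.26650741] 0.07398574706701333
dots [[0.4892 0.267 ]
 [0.441  0.2384]
 [0.4403 0.2949]]
edge heading+90 1.1047033080574806
13.146906796921849 0.037484107554939604
-120.13641056977511 0.023255242877706903
108.83680456720268 0.038491744670710225
```

```bash
python3 - <<'E'
from h import *
go([.4573,.2665,.036],-89.4)
E
```

```text
t 2.72 pos [0.4133 0.2583 0.1516] yaw -88.17 shift cm [11.56 -0.68 -4.42] turn deg 1.23 q [ 0.48  0.21  1.76 -0.    1.17  2.02] f [ 0.6  0.6 -0.2] w 0.0942
```

Call:
play_rows([
  [[0,0,-0.34,-2.2,1.2],[0,0,-0.34,-2.2,0],[0,2.9,0,0,0],[0,2.9,0,0,0],[0,2.9,0,0,0],[0,1.9,0,0,0],[0,0.9,0,0,0],[0,0,0,0,0],[0,0,0,0,0]],
])

```text
time_s: 3.47
ee_pos: [0.4573, 0.2667, 0.0372]
eef_rot: [-2.744, 1.57, 0.407]
force: [-0.4, -0.3, 0.3]
grip_width: 0.0942
```

```bash
python3 - <<'E'
from h import *
go([.4573,.2665,.036],-89.4)
E
```

```text
t 3.47 pos [0.4573 0.2667 0.0372] yaw -89.47 shift cm [ 0.12  0.02 -0.  ] turn deg -0.07 q [ 0.46  0.46  1.73 -0.    0.95  2.02] f [-0.4 -0.3  0.3] w 0.0942
```

Call:
play_rows([
  [[255,0.1,0,0,0],[255,0,0,0,0],[255,0,0,0,0],[255,0,0,0,0],[255,0,0,0,0],[255,0,0,0,0],[255,0,0,0,0],[255,0,0,0,0]],
], newtons=25)

```text
time_s: 4.13
ee_pos: [0.4567, 0.2669, 0.0355]
eef_rot: [2.776, 1.571, -0.357]
force: [0.2, -0.5, 1.0]
grip_width: 0.0477
```

Call:
play_rows([
  [[255,0,0,0,0],[255,0,0,0,0],[255,0,0,0,0]],
])

```text
time_s: 4.38
ee_pos: [0.4567, 0.2669, 0.0355]
eef_rot: [2.62, 1.571, -0.513]
force: [-1.0, -1.5, 1.5]
grip_width: 0.0479
```

Call:
play_rows([
  [[255,-1,0,0,0],[255,-2.5,0,0,0],[255,-3,0,0,0],[255,-3,0,0,0],[255,-2.5,0,0,0],[255,-0.5,0,0,0],[255,0,0,0,0]],
])

```text
time_s: 4.97
ee_pos: [0.4572, 0.2672, 0.1619]
eef_rot: [-2.691, 1.568, 0.459]
force: [0.5, 0.6, -2.7]
grip_width: 0.0477
```

```bash
python3 - <<'E'
from h import *
go([.486,-.153,.16],-65.1)
E
```

```text
t 4.97 pos [0.4572 0.2672 0.1619] yaw -89.51 shift cm [ 0.15 42.04 -2.52] turn deg -24.41 q [ 0.46  0.29  1.63 -0.    1.21  2.02] f [ 0.5  0.6 -2.7] w 0.0477
```

Call:
play_rows([
  [[255,0,2.5,-0.21,0],[255,0,3.6,-0.21,0],[255,0,3.8,-0.21,0],[255,0,3.8,-0.21,0],[255,0,3.8,-0.21,0],[255,0,3.8,-0.21,0],[255,0,3.8,-0.21,0],[255,0,3.8,-0.21,0],[255,0,3.8,-0.21,0],[255,0,3.8,-0.21,0],[255,0,3.5,-0.21,0],[255,0,2,-0.21,0]],
])

```text
time_s: 5.97
ee_pos: [0.4844, -0.1558, 0.1584]
eef_rot: [-0.25, 1.568, 2.898]
force: [-0.5, 0.4, -3.4]
grip_width: 0.0478
```

Call:
play_rows([
  [[255,0,0,0,-6],[255,0,0,0,-6],[255,0,0,0,-6],[255,0,0,0,-5.5],[255,0,0,0,0],[255,0,0,0,0],[255,0,0,0,0]],
])

```text
time_s: 6.55
ee_pos: [0.4852, -0.1527, 0.1595]
eef_rot: [-0.82, 1.569, 2.736]
force: [-0.5, -0.4, -1.9]
grip_width: 0.0479
```

```bash
python3 - <<'E'
from h import *
go([.486,-.153,.11],-65.8)
o,im=snap('wrist','w3')
E
```

```text
t 6.55 pos [ 0.4852 -0.1527  0.1595] yaw -66.2 shift cm [ 4.95  0.07 -0.07] turn deg -0.4 q [-0.38  0.25  1.69  0.    1.2   0.78] f [-0.5 -0.4 -1.9] w 0.0479
```

View pics/w3.png

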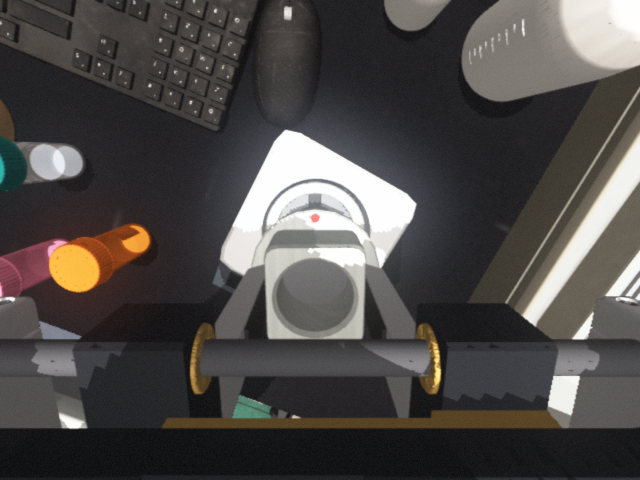

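```bash
python3 - <<'E'
from h import *
o=ctrl.get_obs()
im=cv2.imread('pics/w3.png'); hsv=cv2.cvtColor(im,cv2.COLOR_BGR2HSV)
r=im[200:235,300:330].astype(int); m=(r[:,:,2]-r[:,:,1]>50); v,u=np.nonzero(m); print(u.mean()+300,v.mean()+200)
d=pix2plane('wrist',[(u.mean()+300,v.mean()+200)],o['ee_pos'][2]-.0035,o)[0]
print(d, Rt(o).T@(d-o['ee_pos']))
cv2.imwrite('pics/w3c.png',cv2.resize(im[160:345,240:390],None,fx=4,fy=3.2,interpolation=cv2.INTER_CUBIC))
E
```

```text
314.64285714285717 217.66071428571428
[ 0.5151821  -0.13862939  0.15628686] [ 0.00347697 -0.00076692 -0.03305089]
```

View pics/w3c.png

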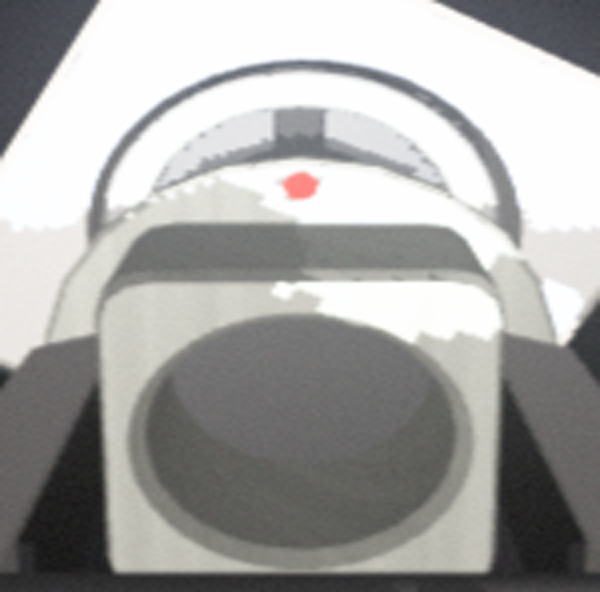

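Call:
play_rows([
  [[255,2,0.07,0,0],[255,2.5,0,0,0],[255,1.6,0,0,0],[255,0.8,0,0,0],[255,0.2,0,0,0],[255,0,0,0,0],[255,0,0,0,0]],
])

```text
time_s: 7.18
ee_pos: [0.4863, -0.1536, 0.0904]
eef_rot: [2.337, 1.569, -0.386]
force: [0.0, -0.2, -3.2]
grip_width: 0.0479
```

```bash
python3 - <<'E'
from h import *
go([.4858,-.1533,.0795],-65.8)
o,im=snap('wrist','w4'); cv2.imwrite('pics/w4c.png',cv2.resize(im[160:345,240:390],None,fx=4,fy=3.2,interpolation=cv2.INTER_CUBIC))
E
```

```text
t 7.18 pos [ 0.4863 -0.1536  0.0904] yaw -66.04 shift cm [ 1.09 -0.05  0.03] turn deg -0.24 q [-0.38  0.34  1.76 -0.    1.04  0.77] f [ 0.  -0.2 -3.2] w 0.0479
```

View pics/w4c.png

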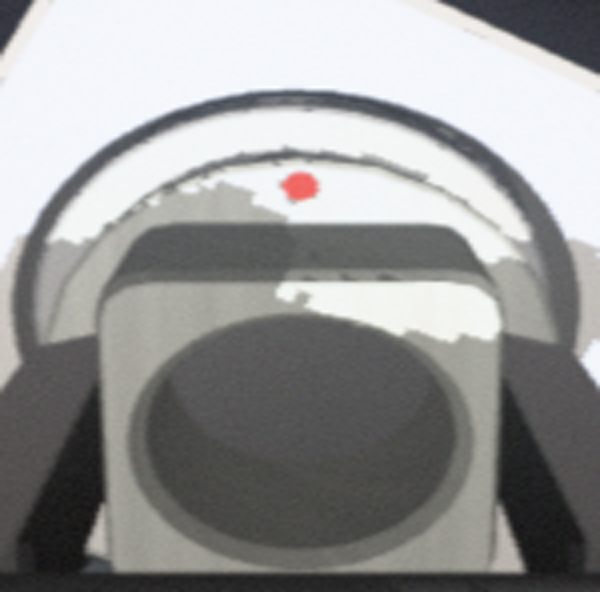

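Call:
play_rows([
  [[255,0.4,0,0,0],[255,0.3,0,0,0],[255,0.2,0,0,0],[255,0.1,0,0,0],[255,0,0,0,0]],
])

```text
time_s: 7.65
ee_pos: [0.4857, -0.1534, 0.0792]
eef_rot: [-0.852, 1.57, 2.708]
force: [-0.2, -0.2, -2.6]
grip_width: 0.0475
```

Call:
play_rows([
  [[255,0.1,0,0,0],[255,0.1,0,0,0],[255,0,0,0,0]],
])

```text
time_s: 7.9
ee_pos: [0.4858, -0.1535, 0.0773]
eef_rot: [-1.027, 1.571, 2.534]
force: [-0.1, 0.7, -2.6]
grip_width: 0.0479
```

Call:
play_rows([
  [[255,0.1,0,0,0],[255,0.1,0,0,0],[255,0,0,0,0]],
])

```text
time_s: 8.15
ee_pos: [0.4858, -0.1534, 0.0753]
eef_rot: [-1.094, 1.571, 2.466]
force: [0.5, 0.2, -1.8]
grip_width: 0.0481
```

Call:
play_rows([
  [[255,0.1,0,0,0],[255,0.1,0,0,0],[255,0,0,0,0]],
])

```text
time_s: 8.4
ee_pos: [0.4857, -0.1534, 0.0733]
eef_rot: [-0.99, 1.571, 2.571]
force: [-0.6, 0.3, -3.3]
grip_width: 0.0481
```

Call:
play_rows([
  [[255,0.1,0,0,0],[255,0.1,0,0,0],[255,0,0,0,0]],
])

```text
time_s: 8.65
ee_pos: [0.4857, -0.1534, 0.0713]
eef_rot: [-0.748, 1.571, 2.812]
force: [0.5, 0.5, -2.6]
grip_width: 0.0478
```

Call:
play_rows([
  [[255,0.1,0,0,0],[255,0.05,0,0,0],[255,0,0,0,0]],
])

```text
time_s: 8.9
ee_pos: [0.4858, -0.1535, 0.0699]
eef_rot: [-1.224, 1.571, 2.337]
force: [0.6, -0.3, -3.5]
grip_width: 0.0477
```

```bash
python3 - <<'E'
from h import *
go([.4858,-.1533,.0695],-65.8)
o,im=snap('wrist','w5'); cv2.imwrite('pics/w5c.png',cv2.resize(im[160:345,240:390],None,fx=4,fy=3.2,interpolation=cv2.INTER_CUBIC))
o,im=snap('side','s5'); cv2.imwrite('pics/s5c.png',cv2.resize(im[120:240,290:420],None,fx=4.5,fy=4.5,interpolation=cv2.INTER_CUBIC))
E
```

```text
t 8.9 pos [ 0.4858 -0.1535  0.0699] yaw -66.01 shift cm [ 0.04 -0.01 -0.01] turn deg -0.21 q [-0.38  0.37  1.77  0.    1.    0.77] f [ 0.6 -0.3 -3.5] w 0.0477
```

View pics/w5c.png

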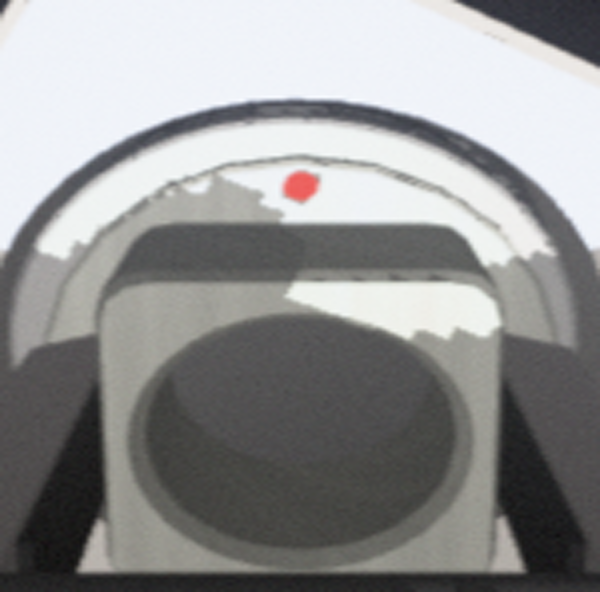

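View pics/s5c.png

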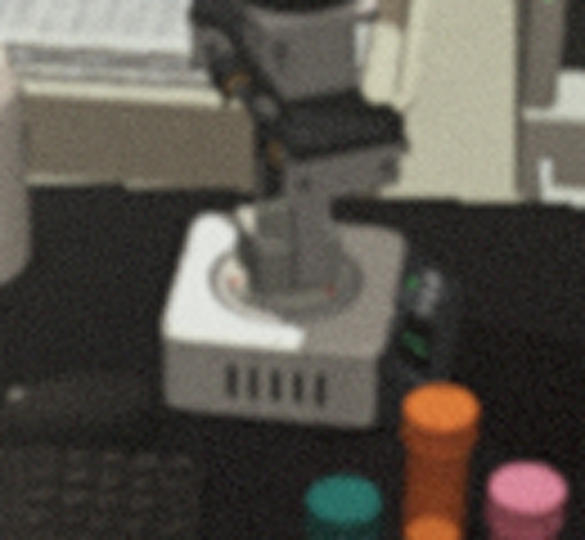

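Call:
play_rows([
  [[255,0.05,0,0,0],[255,0,0,0,0]],
])

```text
time_s: 9.17
ee_pos: [0.4858, -0.1534, 0.0695]
eef_rot: [3.139, 1.571, 0.416]
force: [0.4, 0.1, -2.5]
grip_width: 0.0479
```

Call:
play_rows([
  [[255,0.04,0,0,0],[255,0,0,0,0]],
])

```text
time_s: 9.33
ee_pos: [0.4859, -0.1534, 0.0694]
eef_rot: [-2.839, 1.571, 0.722]
force: [-1.3, 2.0, 4.2]
grip_width: 0.0482
```

Call:
play_rows([
  [[0,0,0,0,0],[0,0,0,0,0],[0,0,0,0,0],[0,0,0,0,0],[0,0,0,0,0],[0,0,0,0,0]],
])

```text
time_s: 9.83
ee_pos: [0.4858, -0.1535, 0.069]
eef_rot: [0.707, 1.571, -2.016]
force: [-0.5, -0.3, 0.0]
grip_width: 0.0844
```

```bash
python3 - <<'E'
from h import *
go([.486-.04*.913,-.153-.04*.407,.16],-66)
E
```

```text
t 9.83 pos [ 0.4858 -0.1535  0.069 ] yaw -66.02 shift cm [-9.1  -0.03  3.96] turn deg -0.02 q [-0.38  0.37  1.77 -0.    1.    0.77] f [-0.5 -0.3  0. ] w 0.0844
```

Call:
play_rows([
  [[0,-1,0,0,0],[0,-2.5,0,0,0],[0,-3,0,0,0],[0,-2.6,0,0,0],[0,0,0,2,0],[0,0,0,2,0],[0,0,0,0,0],[0,0,0,0,0]],
])

```text
time_s: 10.5
ee_pos: [0.4491, -0.17, 0.161]
eef_rot: [2.355, 1.57, -0.369]
force: [0.1, -0.3, 0.0]
grip_width: 0.094
```

```bash
python3 - <<'E'
from h import *
go([.486,-.153,.16],-66)
o,im=snap('wrist','w6'); cv2.imwrite('pics/w6c.png',cv2.resize(im[100:250,230:400],None,fx=4,fy=4,interpolation=cv2.INTER_CUBIC))
E
```

```text
t 10.5 pos [ 0.4491 -0.17    0.161 ] yaw -66.08 shift cm [ 0.1  -0.06 -4.06] turn deg -0.08 q [-0.44  0.19  1.77  0.    1.18  0.71] f [ 0.1 -0.3  0. ] w 0.094
```

View pics/w6c.png

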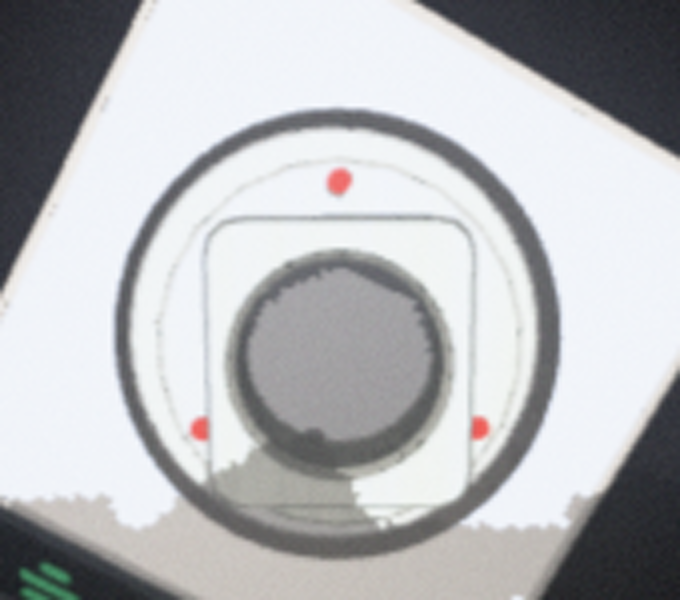

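```bash
python3 - <<'E'
from h import *
o=ctrl.get_obs()
def w(p,z): return pix2plane('wrist',np.array(p,float)/4+[230,100],z,o)
q=w([(224,362),(454,362),(339,247),(339,478)],.1); print('mouth',((q[0]+q[1])/2)[:2].round(4),((q[2]+q[3])/2)[:2].round(4),np.linalg.norm(q[0]-q[1]),np.linalg.norm(q[2]-q[3]))
q=w([(339,181),(202,428),(480,428)],.066);print('dots',q[:,:2].round(4),np.linalg.norm(q[0]-q[1]),np.linalg.norm(q[0]-q[2]),np.linalg.norm(q[1]-q[2]),'mean',q.mean(0))
q=w([(155,330),(521,330),(338,160),(338,524)],.066);print('flange',((q[0]+q[1])/2)[:2].round(4),((q[2]+q[3])/2)[:2].round(4),np.linalg.norm(q[0]-q[1]),np.linalg.norm(q[2]-q[3]))
im=cv2.imread('pics/top0.png'); hsv=cv2.cvtColor(im,cv2.COLOR_BGR2HSV)
m=cv2.inRange(hsv,(75,120,60),(100,255,255)); n,l,s,c=cv2.connectedComponentsWithStats(m)
for i in range(1,n):
    if s[i][4]>60: print(s[i],c[i],pix2plane('top',c[i],.094))
E
```

```text
mouth [ 0.4872 -0.1523] [ 0.4868 -0.1525] 0.04053289914586566 0.04062147262578373
dots [[ 0.516  -0.1396]
 [ 0.4602 -0.1338]
 [ 0.4832 -0.1855]] 0.05602419298208631 0.056434347043081104 0.056585325244003414 mean [ 0.48646323 -0.15295934  0.066     ]
flange [ 0.4895 -0.1511] [ 0.4863 -0.1525] 0.07322080864155925 0.072592672321294
[311 260  13  13 145] [316.89655172 265.91724138] [[0.44288123 0.09011138 0.094     ]]
```

```bash
python3 - <<'E'
from h import *
go([.443-.04*.913,.09-.04*.407,.17],-66)
E
```

```text
t 10.55 pos [ 0.4495 -0.1698  0.1607] yaw -66.04 shift cm [ -0.94 -24.    -5.96] turn deg -0.04 q [-0.44  0.19  1.77  0.    1.18  0.72] f [ 0.5 -0.4  0.8] w 0.0941
```

Call:
play_rows([
  [[0,-0.14,-3,-0.8,0],[0,-0.14,-3.6,-0.8,0],[0,-0.14,-3.8,-0.8,0],[0,-0.14,-3.8,-0.9,0],[0,-0.14,-3.8,-0.9,0],[0,-0.12,-3.5,-0.9,0],[0,-0.12,-2.5,-0.9,0],[0,0,0,0,0],[0,0,0,0,0]],
])

```text
time_s: 11.3
ee_pos: [0.4067, 0.0752, 0.1697]
eef_rot: [2.587, 1.571, -0.133]
force: [0.1, -0.5, -0.7]
grip_width: 0.0939
```

```bash
python3 - <<'E'
from h import *
go([.443,.09,.07],-66)
o,im=snap('wrist','w7')
hsv=cv2.cvtColor(im,cv2.COLOR_BGR2HSV)
m=cv2.inRange(hsv,(75,120,60),(100,255,255)); n,l,s,c=cv2.connectedComponentsWithStats(m)
for i in range(1,n):
    if s[i][4]>100: print(s[i],c[i],pix2plane('wrist',c[i],.094,o))
E
```

```text
t 11.3 pos [0.4067 0.0752 0.1697] yaw -65.83 shift cm [ 9.97  0.14 -3.92] turn deg 0.17 q [ 0.09  0.03  1.92 -0.    1.19  1.24] f [ 0.1 -0.5 -0.7] w 0.0939
[ 291  163   52   55 2185] [316.27459954 190.28283753] [[0.44339318 0.0912434  0.094     ]]
```

View pics/w7.png

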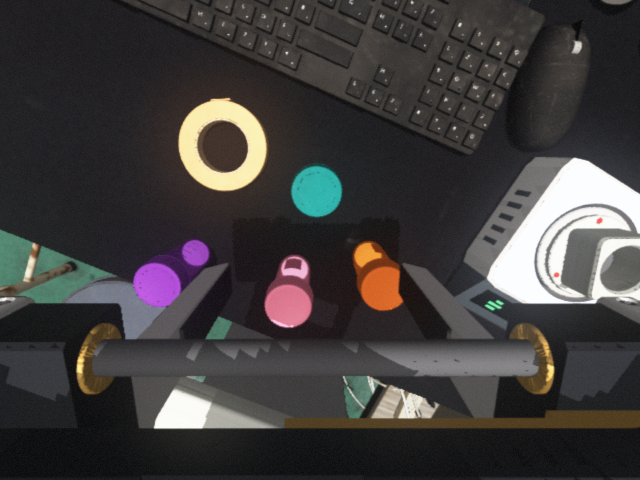

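```bash
python3 - <<'E'
from h import *
go([.4434,.0911,.066],-66)
E
```

```text
t 11.35 pos [0.4067 0.0743 0.1695] yaw -65.92 shift cm [10.35 -0.04 -4.03] turn deg 0.08 q [ 0.09  0.03  1.93 -0.    1.19  1.24] f [ 0.7 -0.2 -0.1] w 0.094
```

Call:
play_rows([
  [[0,0,0.04,-2,0],[0,0,0,-2,0],[0,1.5,0,0,0],[0,3,0,0,0],[0,3,0,0,0],[0,1.9,0,0,0],[0,0.9,0,0,0],[0,0,0,0,0],[0,0,0,0,0]],
])

```text
time_s: 12.1
ee_pos: [0.4437, 0.0893, 0.067]
eef_rot: [2.461, 1.571, -0.263]
force: [0.2, 0.3, 0.6]
grip_width: 0.0941
```

Call:
play_rows([
  [[255,0,0,0,0],[255,0,0,0,0],[255,0,0,0,0],[255,0,0,0,0],[255,0,0,0,0],[255,0,0,0,0],[255,0,0,0,0],[255,0,0,0,0],[255,0,0,0,0],[255,0,0,0,0]],
], newtons=15)

```text
time_s: 12.93
ee_pos: [0.4432, 0.0898, 0.0665]
eef_rot: [-0.882, 1.571, 2.678]
force: [-1.3, 0.0, 0.5]
grip_width: 0.0404
```

```bash
python3 - <<'E'
from h import *
go([.4434,.0911,.166],-66)
E
```

```text
t 12.93 pos [0.4432 0.0898 0.0665] yaw -66.01 shift cm [-9.95 -0.11 -0.07] turn deg -0.01 q [0.12 0.26 1.93 0.   0.95 1.27] f [-1.3  0.   0.5] w 0.0404
```

Call:
play_rows([
  [[255,-1,0,0,0],[255,-2.5,0,0,0],[255,-3,0,0,0],[255,-3,0,0,0],[255,-2.5,0,0,0],[255,-1,0,0,0],[255,0,0,0,0]],
])

```text
time_s: 13.52
ee_pos: [0.444, 0.0899, 0.1987]
eef_rot: [2.844, 1.567, 0.121]
force: [-0.5, 0.3, -0.5]
grip_width: 0.0403
```

```bash
python3 - <<'E'
from h import *
o,im=snap('wrist','w8'); cv2.imwrite('pics/w8c.png',cv2.resize(im[160:345,240:390],None,fx=4,fy=3.2,interpolation=cv2.INTER_CUBIC))
hsv=cv2.cvtColor(im,cv2.COLOR_BGR2HSV)
m=cv2.inRange(hsv,(75,120,60),(100,255,255)); n,l,s,c=cv2.connectedComponentsWithStats(m)
for i in range(1,n):
    if s[i][4]>100: 
        p=pix2plane('wrist',c[i],o['ee_pos'][2]+.0275,o)[0]; print(s[i],c[i],p,Rt(o).T@(p-o['ee_pos']))
go([.4868,-.1529,.197],-66)
E
```

```text
[ 276  248   79   85 5032] [315.00596184 291.44236884] [0.44636636 0.09164901 0.2261802 ] [-0.02748918 -0.00057481 -0.00298483]
t 13.57 pos [0.4433 0.0898 0.1967] yaw -66.01 shift cm [-0.03 23.95  5.89] turn deg -0.01 q [0.12 0.09 1.8  0.   1.26 1.27] f [-0.7 -0.6 -1.4] w 0.0403
```

View pics/w8.png

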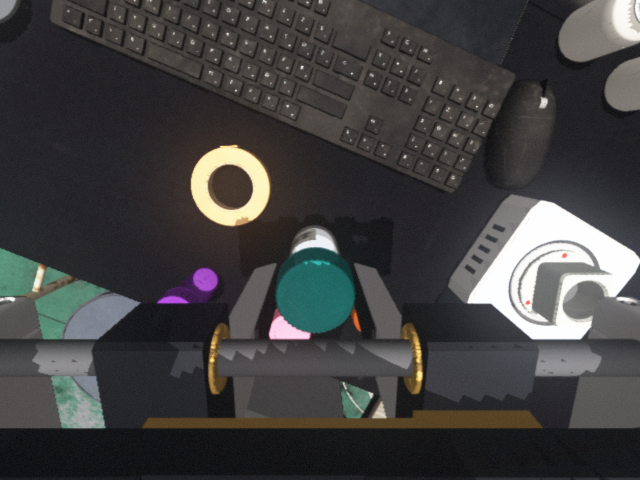

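Call:
play_rows([
  [[255,0,2.4,0.6,0],[255,0,3.4,0.8,0],[255,0,3.8,1,0],[255,0,3.8,1,0],[255,0,3.8,1,0],[255,0,3.4,0.8,0],[255,0,2.3,0.5,0],[255,0,1.04,0.29,0],[255,0,0,0,0],[255,0,0,0,0],[255,0,0,0,0]],
])

```text
time_s: 14.48
ee_pos: [0.4855, -0.1519, 0.1958]
eef_rot: [-0.95, 1.57, 2.612]
force: [0.1, 0.4, -1.4]
grip_width: 0.0404
```

```bash
python3 - <<'E'
from h import *
go([.4859,-.1533,.1325],-66)
go([.4859,-.1533,.1325],-66)
o,im=snap('wrist','w9'); cv2.imwrite('pics/w9c.png',cv2.resize(im[160:345,240:390],None,fx=4,fy=3.2,interpolation=cv2.INTER_CUBIC))
E
```

```text
t 14.48 pos [ 0.4855 -0.1519  0.1958] yaw -65.95 shift cm [6.33 0.15 0.02] turn deg 0.05 q [-0.38  0.22  1.65  0.    1.28  0.78] f [ 0.1  0.4 -1.4] w 0.0404
t 14.48 pos [ 0.4855 -0.1519  0.1958] yaw -65.95 shift cm [6.33 0.15 0.02] turn deg 0.05 q [-0.38  0.22  1.65  0.    1.28  0.78] f [ 0.1  0.4 -1.4] w 0.0404
```

View pics/w9c.png

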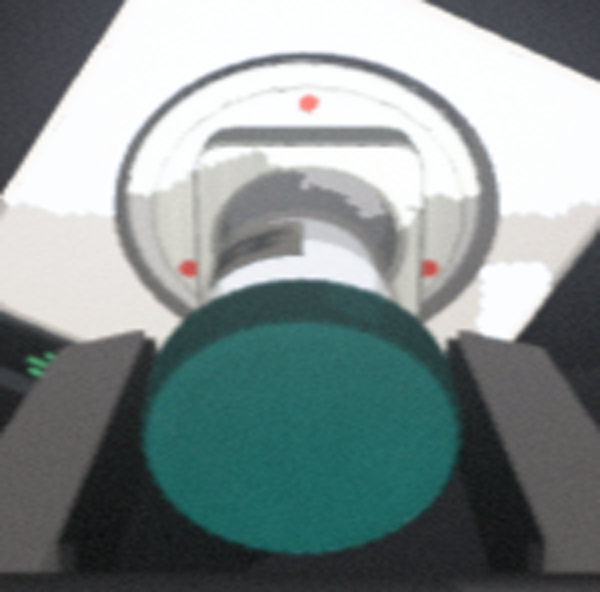

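Call:
play_rows([
  [[255,0.8,0.15,0,0],[255,0.9,0,0,0],[255,0.5,0,0,0],[255,0,0,0,0],[255,0,0,0,0]],
])

```text
time_s: 14.95
ee_pos: [0.4863, -0.1544, 0.174]
eef_rot: [-0.829, 1.57, 2.732]
force: [-0.2, 0.2, -0.1]
grip_width: 0.0406
```

```bash
python3 - <<'E'
from h import *
go([.4859,-.1533,.1325],-66)
o,im=snap('wrist','w10'); cv2.imwrite('pics/w10c.png',cv2.resize(im[160:345,240:390],None,fx=4,fy=3.2,interpolation=cv2.INTER_CUBIC))
o,im=snap('side','s10'); cv2.imwrite('pics/s10c.png',cv2.resize(im[100:230,290:420],None,fx=4.5,fy=4.5,interpolation=cv2.INTER_CUBIC))
E
```

```text
t 14.95 pos [ 0.4863 -0.1544  0.174 ] yaw -66.0 shift cm [ 4.15 -0.11 -0.01] turn deg -0.0 q [-0.38  0.24  1.67  0.    1.23  0.77] f [-0.2  0.2 -0.1] w 0.0406
```

View pics/w10c.png

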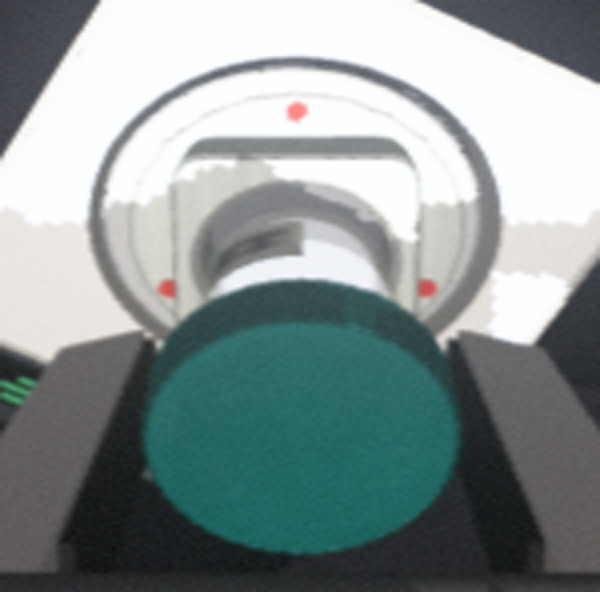

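View pics/s10c.png

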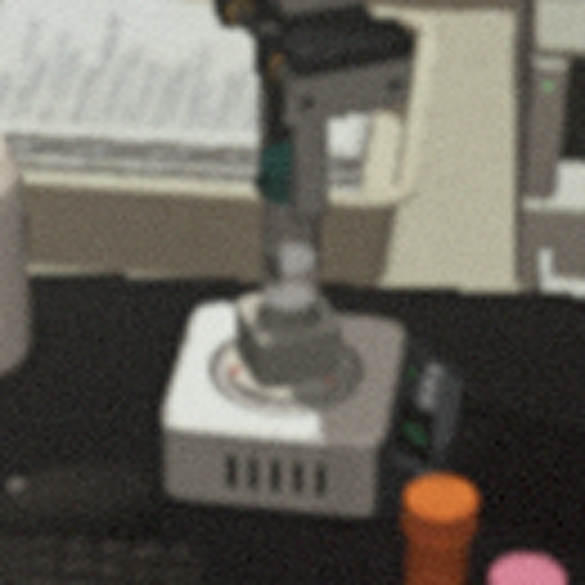

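Call:
play_rows([
  [[255,0.4,-0.1,0,0],[255,0.3,0,0,0],[255,0.2,0,0,0],[255,0,0,0,0],[255,0,0,0,0]],
])

```text
time_s: 15.47
ee_pos: [0.486, -0.1537, 0.1654]
eef_rot: [-0.913, 1.571, 2.647]
force: [-0.5, 0.4, -0.1]
grip_width: 0.0403
```

```bash
python3 - <<'E'
from h import *
go([.4859,-.1533,.1325],-66)
o,im=snap('wrist','w11'); cv2.imwrite('pics/w11c.png',cv2.resize(im[160:345,240:390],None,fx=4,fy=3.2,interpolation=cv2.INTER_CUBIC))
E
```

```text
t 15.47 pos [ 0.486  -0.1537  0.1654] yaw -66.01 shift cm [ 3.29 -0.04 -0.01] turn deg -0.01 q [-0.38  0.25  1.68  0.    1.21  0.77] f [-0.5  0.4 -0.1] w 0.0403
```

View pics/w11c.png

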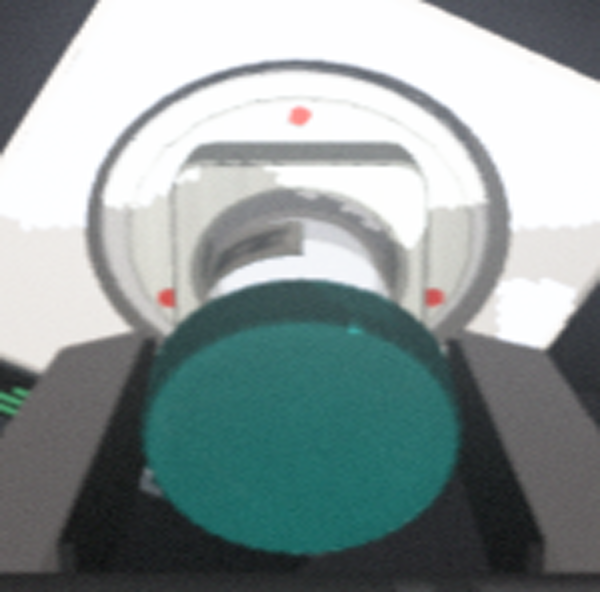

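```bash
python3 - <<'E'
from h import *
im=cv2.imread('pics/w11.png'); cv2.imwrite('pics/w11d.png',cv2.resize(im[205:260,280:350],None,fx=10,fy=10,interpolation=cv2.INTER_CUBIC))
o=ctrl.get_obs()
# expected outlines
th=np.linspace(0,2*np.pi,9)[:-1]
def circ(c,r,z): return proj('wrist',np.c_[c[0]+r*np.cos(th),c[1]+r*np.sin(th),np.full(8,z)],o)
zd=Rt(o)[:,2]
for nm,c,r,z in [('mouth',(.4868,-.1529),.0205,.1),('hole',(.4868,-.1529),.0185,.098),('foot0',o['ee_pos']-.000*zd,.017,o['ee_pos'][2]-.0665),('foot-1',o['ee_pos']-.001*zd,.017,o['ee_pos'][2]-.0665)]:
    q=circ(c,r,z); i=q[:,1].argmin(); 
    p=proj('wrist',[np.r_[np.array(c[:2])-r*zd[:2],z]],o)[0]; print(nm,'far edge px',p,'in d-crop',(p-[280,205])*10)
E
```

```text
mouth far edge px [315.20327989 217.16809376] in d-crop [352.03279894 121.68093761]
hole far edge px [315.20099015 219.32194295] in d-crop [352.00990151 143.21942949]
foot0 far edge px [315.76807105 222.93564963] in d-crop [357.68071054 179.35649631]
foot-1 far edge px [315.76881937 221.60795222] in d-crop [357.68819368 166.07952222]
```

View pics/w11d.png

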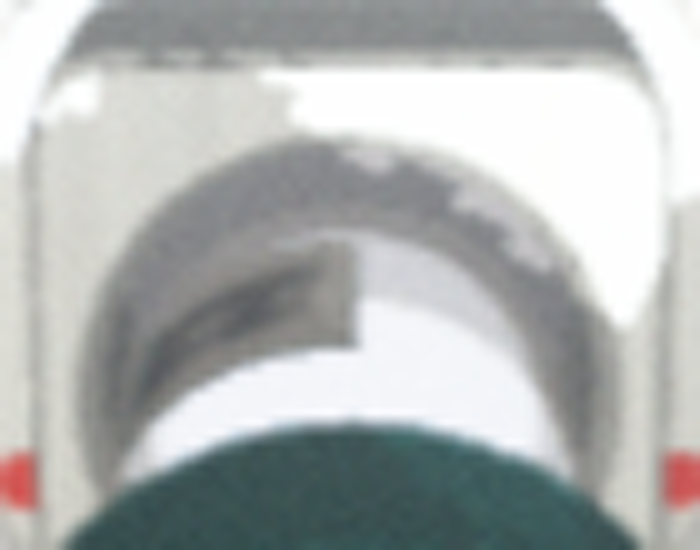

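Call:
play_rows([
  [[255,0.2,0,0,0],[255,0.2,0,0,0],[255,0,0,0,0]],
])

```text
time_s: 15.77
ee_pos: [0.4859, -0.1537, 0.161]
eef_rot: [-0.811, 1.57, 2.749]
force: [-0.8, 0.3, -0.9]
grip_width: 0.04
```

Call:
play_rows([
  [[255,0.2,0,0,0],[255,0.2,0,0,0],[255,0,0,0,0]],
])

```text
time_s: 16.02
ee_pos: [0.4859, -0.1537, 0.157]
eef_rot: [-0.823, 1.57, 2.737]
force: [0.2, 0.2, -1.4]
grip_width: 0.0403
```

Call:
play_rows([
  [[255,0.3,0,0,0],[255,0.3,0,0,0],[255,0.3,0,0,0],[255,0,0,0,0]],
])

```text
time_s: 16.35
ee_pos: [0.4857, -0.1536, 0.1477]
eef_rot: [-0.768, 1.57, 2.792]
force: [-1.2, 0.5, -1.3]
grip_width: 0.0407
```

Call:
play_rows([
  [[255,0.3,0,0,0],[255,0.3,0,0,0],[255,0.3,0,0,0],[255,0,0,0,0]],
])

```text
time_s: 16.68
ee_pos: [0.4858, -0.1536, 0.1388]
eef_rot: [-0.752, 1.57, 2.808]
force: [0.1, -0.2, -0.9]
grip_width: 0.0404
```

Call:
play_rows([
  [[255,0.2,0,0,0],[255,0.2,0,0,0],[255,0,0,0,0]],
])

```text
time_s: 16.93
ee_pos: [0.4858, -0.1536, 0.1351]
eef_rot: [-0.773, 1.57, 2.787]
force: [0.7, -0.4, -1.1]
grip_width: 0.0406
```

Call:
play_rows([
  [[255,0.1,0,0,0],[255,0.1,0,0,0],[255,0,0,0,0]],
])

```text
time_s: 17.18
ee_pos: [0.4859, -0.1537, 0.1333]
eef_rot: [-0.926, 1.571, 2.634]
force: [-1.0, 0.5, -0.6]
grip_width: 0.0405
```

Call:
play_rows([
  [[255,0.05,0,0,0],[255,0,0,0,0]],
])

```text
time_s: 17.35
ee_pos: [0.486, -0.1537, 0.1329]
eef_rot: [-3.057, 1.571, 0.503]
force: [-0.2, 0.5, -0.8]
grip_width: 0.0404
```

Call:
play_rows([
  [[255,0.05,0,0,0],[255,0,0,0,0]],
])

```text
time_s: 17.52
ee_pos: [0.486, -0.1537, 0.1324]
eef_rot: [2.001, 1.571, -0.722]
force: [0.4, -0.9, -1.0]
grip_width: 0.0404
```

Call:
play_rows([
  [[255,0.05,0,0,0],[255,0,0,0,0]],
])

```text
time_s: 17.68
ee_pos: [0.4862, -0.1538, 0.1323]
eef_rot: [2.415, 1.57, -0.308]
force: [-0.7, -0.1, 4.3]
grip_width: 0.0404
```

Contact at the expected height (+5 N), so I'll release.

Call:
play_rows([
  [[0,0,0,0,0],[0,0,0,0,0],[0,0,0,0,0],[0,0,0,0,0],[0,0,0,0,0],[0,0,0,0,0],[0,0,0,0,0],[0,0,0,0,0]],
])

```text
time_s: 18.35
ee_pos: [0.486, -0.1537, 0.1319]
eef_rot: [-0.768, 1.571, 2.792]
force: [1.4, -0.0, 0.6]
grip_width: 0.0907
```

Call:
play_rows([
  [[0,-1,0,0,0],[0,-2,0,0,0],[0,-2.5,0,0,0],[0,-2,0,0,0],[0,0,0,2,0],[0,0,0,3,0],[0,0,0,2,0],[0,0,0,0,0],[0,0,0,0,0]],
])

```text
time_s: 19.1
ee_pos: [0.4219, -0.1825, 0.208]
eef_rot: [2.286, 1.569, -0.438]
force: [-0.1, -0.3, 0.7]
grip_width: 0.0942
```

```bash
python3 - <<'E'
from h import *
go([.4859,-.1533,.1325],-66)
o,im=snap('wrist','w12')
o2,im2=snap('side','s12'); cv2.imwrite('pics/s12c.png',cv2.resize(im2[100:230,290:420],None,fx=4.5,fy=4.5,interpolation=cv2.INTER_CUBIC))
for n,i,ob in(('wrist',im,o),('side',im2,None)):
    hsv=cv2.cvtColor(i,cv2.COLOR_BGR2HSV); m=cv2.inRange(hsv,(75,100,40),(100,255,255)); _,l,s,c=cv2.connectedComponentsWithStats(m)
    for k in range(1,len(s)):
        if s[k][4]>60: print(n,s[k],c[k],'exp cap centre',proj(n,[[.4868,-.153,.1505],[.4868,-.153,.16]],ob))
E
```

```text
t 19.1 pos [ 0.4219 -0.1825  0.208 ] yaw -66.09 shift cm [ 7.55 -0.08 -7.03] turn deg -0.09 q [-0.49  0.09  1.76  0.    1.28  0.67] f [-0.1 -0.3  0.7] w 0.0942
wrist [ 285  118   58   61 2717] [313.42546927 147.96282665] exp cap centre [[314.75062491 146.85629068]
 [314.75762585 146.64206295]]
side [348 147  13   9  86] [354.1627907  150.41860465] exp cap centre [[353.9615139  151.72890449]
 [354.02114336 148.56695211]]
```

View pics/w12.png

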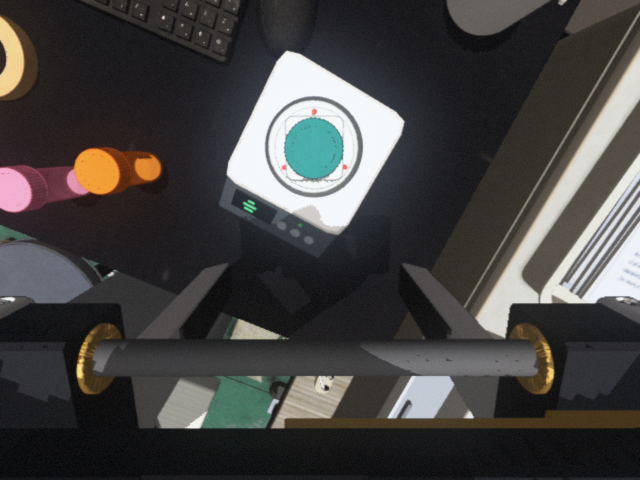

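View pics/s12c.png

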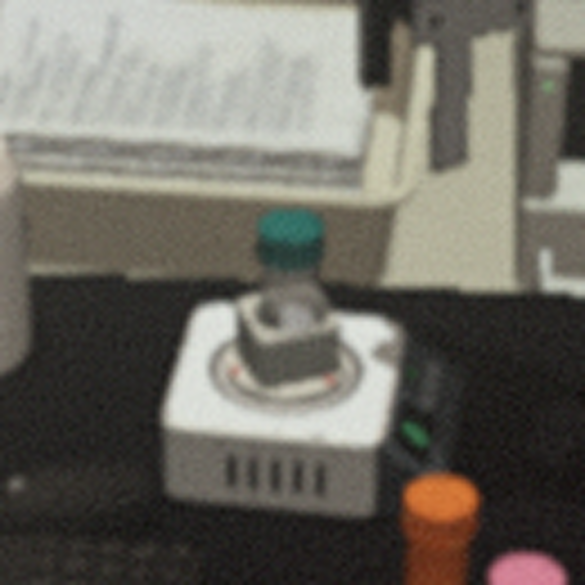

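The wrist picture shows the cap at (313,148), against (315,147) expected. The side picture shows it at (354,150.4), where the expected cap centre and top are at rows 151.7 and 148.6. The tube is upright and seated, the insert is flush, and the gripper is clear of everything, so I'm handing in.

```bash
python3 - <<'E'
from station import ctrl
print(ctrl.hand_in())
E
```

```text
the job is handed in; nothing more can be done
None
```

The insert is home in the well and the teal-capped tube stands in its hole. I handed the job in at about 19 s; no verdict was reported.

- **Insert:** I measured the well, its slots and the insert with the wrist camera. I gripped the insert with 25 N and turned it about 23.5° to line up with the slots. It went down in steps of about 1 mm and the lugs dropped straight in, so no turning or shuffling was needed. I felt first contact, about 7 N, at the flush height (TCP 0.0694 m, predicted 0.0695 m).
- **Tube:** I gripped it by the cap with 15 N, lowered it into the hole and let go. It touched bottom with about 5 N at TCP 0.1323 m, predicted 0.1325 m.
- **Last checks:** In the last pictures the flange looks flush, with the three red dots in place. The teal cap is within about 2 pixels of where it should be in both the wrist and side views. The tube looks upright, and the gripper is open and clear of everything. No path went near the bystanders; I did not measure their positions again at the end.
- **Disagreements:** The positions from the wrist camera and from the gripper differed by about 1 mm, within the stated calibration error. One circle fit, on the low-contrast flange, was off by about 3 mm along one line, so I did not use it.

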